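# Switch on the bench scale and weigh a box of pralines

### The arm

A 6-joint arm with a two-finger parallel gripper is mounted at the origin on the work surface. World frame = base frame: x ahead of the robot, y to its left, z up, the work surface at z = 0. Lengths are in m, angles in degrees, forces in N, time in s.
With the tool pointing down it reaches from about 0.425 to 0.925 m from the base axis. Payload 12.5 kg.
Tool frame: the origin (TCP) lies between the finger pads; the fingertips stand 14 mm ahead of it and the grasp point (between the pads) lies 5 mm behind it (arm.tcp_to_tips is the z of the fingertips in the tool frame, in m); z points along the fingers, y is the line along which they close (so a half turn about z gives the same grasp; the last joint's range is limited). The gripper opens to 85 mm and grips with 20 to 120 N. Pads are 22 mm wide; open, the fingers measure 114 mm over their backs; the gripper's body (76 mm by 85 mm) begins 54 mm behind the grasp point. The pads swing forward as they close: fully open they stand 13 mm farther back than shut.
Start: joints at [-73.258, 28.126, 89.318, -0, 62.55, -6.05], TCP at [0.242, -0.576, 0.245] pointing down, gripper open.
Joint ranges: [-177.58, 177.58], [-47.91, 125.51], [2.72, 160], [-65.01, 245.01], [3.68, 167.84], [-153.87, 153.87]. Speed limits (degrees/s): [127.2, 127.2, 159.86, 180, 180, 180].

### API

Orientations are given as a 3x3 rotation matrix whose columns are the frame's x, y, z axes.
In Python, from station import arm, imaging, nets gives the robot as it stands.
- The arm moves only by the tool servo_tool, never from a script. Its argument "plan" is a list that holds one entry, the list of rows, each a list of 7 numbers: the turn, a rotation vector about the world's x, y, z in degrees, then the shift along the world's x, y, z in m, then the opening, from -1 (shut) to 1 (fully open), so that 0 is half open. A call has 1 to 20 rows; each row shifts and turns the commanded pose from where the row before left it; what a row does not reach is not made up. A row lasts 1/12 s, in which the tool goes at most 41.7 mm and 7.16 degrees, less where a joint would pass 70% of its speed; a pose out of reach is approached as far as the arm can. A call is refused whole if a number of a shift passes 0.0417 or a number of a turn 7.16, either way. A call with a gripper value outside its range is refused whole. The fingers move at their own pace and stop on an object; "force" is the grip in N (left out, the last holds). Time passes only in rows, so rows that do not move let the fingers close. It gives the time, the measured TCP pose, the force, the opening and the grip force at its end, in the units of the state.
- arm.get_state(): the state, without advancing time (a new reading comes with each control period).
- imaging.capture(name): name is "scene" or "top"; returns a dict with "pixels" (420x560x3 uint8, red, green, blue), "z_map" (420x560 float32, m along the optical axis (not along the pixel's ray), 0 where there is no reading), "intrinsics" (3x3 intrinsics, pixels), "origin" and "rotation" of the camera in the world. Camera axes: x right, y up, looking along -z (the intrinsics and any distortion apply to the point x, -y, -z); pixel columns grow to the right and rows downward; lengths in m; the calibration is good to about 2 mm. A picture is of the moment at which its call begins.
- arm.job_done(): hands the job in; it is judged then, once.
Trained networks look in the newest picture that a camera, given by its name, has taken for a name from the list of things; names that differ only in an ending like _2 or _b are one class to them, and where a whole thing is asked for, a point or a joint stands for the part that bears it (a point fixed in the world has none). Each returns a list of dicts, best first, with "conf" (0 to 1); they miss things now and then, are a little off and sometimes report something else, mostly with a low value. They report only what shows in the picture. A call takes as long as a camera call.
- nets.boxes_of(camera, label): "bbox" ([left, top, right, bottom] in pixels, round what is visible of it).
- nets.cut_out(camera, label): "pixels" (420x560 bool, what is visible of it) and "bbox" ([left, top, right, bottom] in pixels, round what is visible of it).
The state is a dict: "t": time; "joint_pos": joint angles; "joint_vel": joint speeds; "effort": joint torques, N m; "tcp_pos": TCP position; "eef_rot": TCP orientation; "wrist_force": force on the tool from outside, world axes, zero at the start; "wrist_torque": the same for the moment, N m; "finger_gap": finger opening in m; "grasp_force": force on a finger pad.
Only numpy, scipy, OpenCV 4.12 (cv2) and the standard library are available. Lean on these libraries where they do the work, as an engineer would, in place of code of your own. Each camera call takes 0.05 s, during which the arm holds its last target. There are 200 camera calls.

### The job

Check the weight of the box of green pralines. With the scale's pan empty and untouched, so that it starts from zero, push the small power slide in the recess fully over to its green-dot end; then set the green box down level and central on the pan (do not drop it) and let go. Leave the scale switched on, and leave the box of dark pralines and the gold tray of pralines where they are.

Things in the scene. Friction and masses are not known exactly. Their poses are not given: they have to be found in the camera images.
- scale: Light grey bench scale, 250 mm deep (its x) by 240 mm wide (its y), standing firmly on four rubber feet; it does not move. Origin: centre of its underside, on the bench; z up. Its front strip (x from -125 to -45 mm) is a flat horizontal panel 50 mm above the bench, with a dark display window (y -108 to -12 mm) and, at the +y side, a rectangular recess with a dark floor that holds the power slide. The rest is covered by the steel pan.
- pan: Flat stainless steel pan of the scale, 168 mm (x) by 224 mm (y), centred 41 mm in +x from the scale's origin, fixed. Origin: centre of its top face, 64 mm above the bench; axes as the scale's.
- recess (a point): Centre of the mouth of the power-slide recess, level with the panel (50 mm above the bench), 87 mm to the -x and 65 mm to the +y of the scale's origin; axes as the scale's. The recess is 30 mm (x) by 70 mm (y) and 8 mm deep, with upright walls. A green dot (on) and a grey dot (off) 10 mm across, lie on the panel beside its +x edge, 22 mm to the -y and to the +y of this centre.
- slide_top (a point): Centre of the top face of the power slide, a small ivory ribbed piece 14 mm (x) by 12 mm (y) that stands in the recess with its top flush with the panel (50 mm above the bench), 8 mm of free space on either side in x. Moves along the scale's y only. When off it stands 9 mm to the +y of the recess's centre, leaving 20 mm of open recess behind it on its +y side; when fully on, 9 mm to the -y.
- slide (a joint): Travel of the power slide in m: 0 = off (grey-dot end), 0.018 = fully on (green-dot end); it grows as the slide moves towards the scale's -y. It starts at 0 to 2 mm. It needs about 2 N along its way, has hard stops, no spring, and stays where it is left.
- box_green: The box to be weighed: white box with clear lid showing five GREEN pralines in a row, 156 mm (its x) by 44 mm (y) by 34 mm high, rigid and closed, about 110 g. Origin: centre of its underside. Lies on the bench, level.
- box_dark: A like box with five DARK BROWN pralines, same size; bystander.
- tray: Gold tray of 24 pralines, 190 by 130 by 23 mm; bystander. Origin: centre of its underside.

How it is judged (in metres and radians):
On the way, in this order (a step that is already met when the one before it is completed fails the run):
1. the power slide is over at its green-dot end (at least 15 of its 18 mm) while nothing presses on the pan (value of joint slide above 0.015 m and contact force between pan and anything else below 0.2 N), for 0.2 s.
2. the green box rests on the pan (contact force between pan and box_green above 0.4 N and horizontal distance between box_green and pan below 0.035 m), for 0.2 s.
At the end, for the whole second after the job is handed in: The power slide is at its green-dot end (at least 15 of 18 mm), and the green box lies flat and still on the pan, its centre within 35 mm of the pan's centre (all of step 2 and value of joint slide above 0.015 m and z of box_green in the frame of pan between -0.004 and 0.004 m and angle between box_green's own z axis and vertical below 0.06 rad and linear speed of box_green below 0.02 m/s); the robot touches nothing.
It fails at once if the green box is let go more than 15 mm above the pan (z of box_green in the frame of pan above 0.015 m and horizontal distance between box_green and pan below 0.1 m and contact force between the fingers and box_green below 0.02 N).
It fails at once if the green box is tipped by more than 35 degrees (angle between box_green's own z axis and vertical above 0.61 rad).
It fails at once if the dark box or the tray of pralines is shifted by more than 25 mm (distance of any of box_dark, tray from where it was at the start of the episode above 0.025 m).
It also fails if it takes over 54 s, if anything falls off the work surface, if the arm or the gripper's body presses on something with over 40 N, if the wrist force passes 120 N, or if a joint passes its speed limit or range.

## Working session

There is one attempt and no reset: what is moved stays moved. The work goes in short steps, Python scripts to look and compute and a tool call to move; the robot and the scene stay as the last step left them, time stands still between calls to the robot, and variables do not carry over. Pictures are saved under pics/ and viewed, at most 10 in all, crops included, and the job is handed in when it is done.

Besides the shell and the picture viewer there is one more tool, called after "Emit:" as name([rows], argument=value, ...), one row to a line, values as JSON. servo_tool: Moves the arm, as the interface text tells. Its arguments: {"type":"object","properties":{"plan":{"type":"array"},"force":{"type":"number"}},"required":["plan"]}

```bash
mkdir -p pics; cat > h.py <<'E'
import numpy as np, cv2
from station import arm, imaging, nets
def pts(c):
    z=c["z_map"]; K=np.array(c["intrinsics"]); v,u=np.mgrid[:z.shape[0],:z.shape[1]]
    x=(u-K[0,2])/K[0,0]*z; y=(v-K[1,2])/K[1,1]*z
    P=np.stack([x,-y,-z],-1)@np.array(c["rotation"]).T+np.array(c["origin"])
    P[z==0]=np.nan
    return P
def save(n,img,s=1): cv2.imwrite("pics/"+n,cv2.resize(img[...,::-1],None,fx=s,fy=s,interpolation=cv2.INTER_CUBIC))
E
python3 - <<'E'
from h import *
ims=[]
for cam in("top","scene"):
    c=imaging.capture(cam); P=pts(c); save(cam+"0.png",c["pixels"],1.4)
    print(cam,np.round(c["origin"],3),np.round(c["intrinsics"],1).tolist())
    for l in("scale","pan","slide_top","box_green","box_dark","tray"):
        for d in nets.cut_out(cam,l)[:2]:
            m=d["pixels"]; q=P[m]; q=q[~np.isnan(q[:,0])]
            if len(q)<3: print(l,d["conf"],"few",d["bbox"]);continue
            zt=np.percentile(q[:,2],90); t=q[q[:,2]>zt-.008]
            r=cv2.minAreaRect((t[:,:2]*1000).astype(np.float32))
            print(l,round(d["conf"],2),d["bbox"],"med",np.round(np.median(q,0),3),"z90",round(zt,3),"rect",np.round(r[0],1),np.round(r[1],1),round(r[2],1))
E
```

```text
top [0.433 0.034 1.379] [[544.6, 0.0, 268.2], [0.0, 544.6, 211.9], [0.0, 0.0, 1.0]]
scale 0.66 [206.7, 139.2, 316.7, 257.5] med [0.559 0.083 0.061] z90 0.066 rect [568.6  83.2] [224.  234.2] 82.3
pan 0.92 [217.1, 136.3, 311.8, 220.5] med [0.6   0.079 0.063] z90 0.067 rect [601.2  78.8] [224.  168.7] 82.2
pan 0.71 [372.3, 165.2, 396.1, 228.9] med [ 0.566 -0.215  0.033] z90 0.037 rect [ 567.  -217.5] [ 45.1 156. ] 87.9
box_green 0.56 [422.7, 196.3, 459.1, 258.1] med [ 0.485 -0.355  0.033] z90 0.036 rect [ 488.3 -358.3] [155.7  46.3] 13.3
box_green 0.39 [372.1, 164.2, 395.6, 229.0] med [ 0.566 -0.215  0.033] z90 0.037 rect [ 567.  -217.5] [ 45.1 156. ] 87.9
box_dark 0.58 [370.4, 166.8, 394.1, 228.2] med [ 0.566 -0.215  0.033] z90 0.037 rect [ 566.7 -217.4] [ 45.  155.4] 88.0
tray 0.74 [78.2, 158.7, 134.4, 237.3] med [0.554 0.478 0.011] z90 0.021 rect [554.6 477.9] [131.6 189.8] 83.6
scene [ 1.488 -0.013  0.813] [[519.5, 0.0, 269.6], [0.0, 519.5, 206.3], [0.0, 0.0, 1.0]]
scale 0.58 [231.5, 188.4, 346.0, 280.5] med [0.616 0.081 0.064] z90 0.067 rect [600.6  79.3] [224.2 174. ] 82.3
pan 0.9 [235.2, 208.0, 340.1, 261.5] med [0.614 0.079 0.065] z90 0.067 rect [600.7  79.6] [222.9 174.1] 82.4
slide_top 0.49 [145.4, 213.1, 175.9, 270.5] med [ 0.588 -0.214  0.034] z90 0.037 rect [ 567.6 -216.8] [ 44.6 163.2] 87.7
box_green 0.57 [92.4, 197.4, 117.0, 245.8] med [ 0.513 -0.352  0.034] z90 0.037 rect [ 489.5 -357.6] [160.9  44.2] 13.5
box_dark 0.8 [142.6, 212.6, 171.0, 270.4] med [ 0.588 -0.214  0.034] z90 0.037 rect [ 567.6 -217. ] [ 44.8 163.2] 87.7
tray 0.95 [418.6, 205.6, 489.3, 260.8] med [0.571 0.477 0.015] z90 0.023 rect [554.8 479.3] [132.8 197. ] 83.7
```

```bash
python3 - <<'E'
from h import *
a=cv2.imread("pics/top0.png")
i=cv2.resize(a,None,fx=1/1.4,fy=1/1.4)
c=imaging.capture("top")["pixels"]; s=imaging.capture("scene")["pixels"]
A=cv2.resize(c[125:275,195:475],(784,420),interpolation=cv2.INTER_CUBIC)
cv2.imwrite("pics/c1.png",A[...,::-1])
save("c2.png",c[200:265,195:325],6)
E
```

```text
(no output)
```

View pics/c1.png

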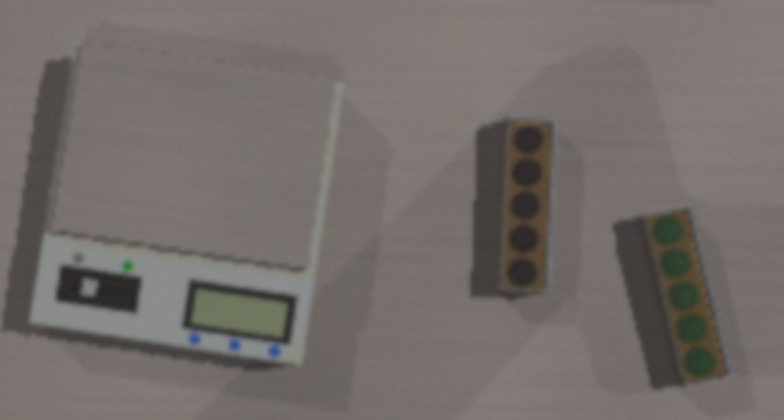

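View pics/c2.png

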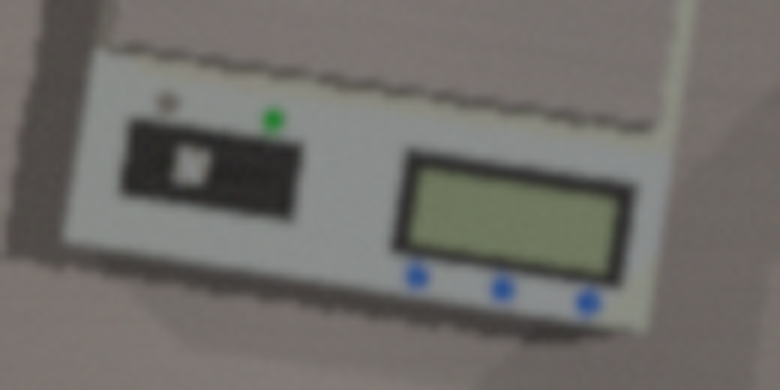

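```bash
python3 - <<'E'
from h import *
c=imaging.capture("top");K=np.array(c["intrinsics"]);R=np.array(c["rotation"]);o=np.array(c["origin"])
def g(x,y,z=.05):
    u=(x+.5)/6-.5+195; v=(y+.5)/6-.5+200
    d=R@np.array([(u-K[0,2])/K[0,0],-(v-K[1,2])/K[1,1],-1]); return o+d*(z-o[2])/d[2]
C=np.array([g(*p) for p in[(131,120),(302,145),(292,218),(121,193)]])
print(np.round(C,4).tolist(),"recess",C.mean(0).round(4), np.linalg.norm(np.diff(C,axis=0),axis=1).round(4))
d=C[0]+C[3]-C[1]-C[2];print("yaw y",np.degrees(np.arctan2(d[1],d[0])))
s=g(191,165);print("slide",s.round(4),"green",g(273,121).round(4),"grey",g(168,102).round(4))
a=np.radians(-7.8);X=np.array([np.cos(a),np.sin(a)]);Y=np.array([-X[1],X[0]])
for n,q in(("slide",s),("green",g(273,121)),("grey",g(168,102)),("pan",np.array([.601,.079])),):
    e=q[:2]-C.mean(0)[:2];print(n,(e@X).round(4),(e@Y).round(4))
st=arm.get_state();print(np.round(st["eef_rot"],3).tolist(),st["tcp_pos"],st["finger_gap"],arm.tcp_to_tips,st["t"])
E
```

```text
[[0.5014, 0.1939, 0.05], [0.4926, 0.1238, 0.05], [0.4628, 0.1272, 0.05], [0.4716, 0.1972, 0.05]] recess [0.4821 0.1605 0.05  ] [0.0707 0.03   0.0706]
yaw y 82.81538461815018
slide [0.4835 0.1689 0.05  ] green [0.5021 0.1359 0.05  ] grey [0.5091 0.179  0.05  ]
slide 0.0003 0.0085
green 0.0232 -0.0217
grey 0.0242 0.0219
pan 0.1289 -0.0646
[[0.922, 0.387, 0.0], [0.387, -0.922, -0.0], [-0.0, 0.0, -1.0]] [ 0.2421503  -0.57620557  0.24535024] 0.08540414392590842 0.014 0.85
```

Emit:
servo_tool([
  [[0,0,-2,0.0172,0.0317,0,1],[0,0,-2,0.0172,0.0317,0,1],[0,0,-2,0.0172,0.0317,0,1],[0,0,-2,0.0172,0.0317,0,1],[0,0,-2,0.0172,0.0317,0,1],[0,0,-2,0.0172,0.0317,0,1],[0,0,-2,0.0172,0.0317,0,1],[0,0,-2,0.0172,0.0317,0,1],[0,0,-2,0.0172,0.0317,0,1],[0,0,-2,0.0172,0.0317,0,1],[0,0,-2,0.0172,0.0317,0,1],[0,0,-2,0.0172,0.0317,0,1],[0,0,-2,0.0172,0.0317,0,1],[0,0,-2,0.0172,0.0317,0,1],[0,0,-2,0.0172,0.0317,0,1],[0,0,0,0,0.033,0,1],[0,0,0,0,0.033,0,1],[0,0,0,0,0.033,0,1],[0,0,0,0,0.033,0,1],[0,0,0,0,0.033,0,1]],
])

```text
t: 2.52
tcp_pos: [0.4999, 0.0659, 0.2455]
eef_rot: [[0.992, -0.126, 0.0], [-0.126, -0.992, -0.0], [0.0, 0.0, -1.0]]
wrist_force: [0.9, -1.4, -0.3]
finger_gap: 0.0854
grasp_force: 0.0
```

Emit:
servo_tool([
  [[0,0,0,-0.0015,0.0338,0,1],[0,0,0,-0.0015,0.0338,0,1],[0,0,0,-0.0015,0.0338,0,1],[0,0,-0.4,-0.0015,0.0338,0,1],[0,0,0,-0.0015,0.0338,0,1],[0,0,0,0,0,-0.032,1],[0,0,0,0,0,-0.032,1],[0,0,0,0,0,-0.032,1],[0,0,0,0,0,-0.032,1],[0,0,0,0,0,-0.032,1],[0,0,0,0,0,0,1],[0,0,0,0,0,0,1]],
])

```text
t: 3.52
tcp_pos: [0.4923, 0.2332, 0.0848]
eef_rot: [[0.991, -0.132, -0.003], [-0.132, -0.991, -0.001], [-0.002, 0.001, -1.0]]
wrist_force: [1.2, -0.5, 0.4]
finger_gap: 0.0854
grasp_force: 0.0
```

```bash
python3 - <<'E'
from h import *
st=arm.get_state();print(st["tcp_pos"],st["wrist_force"],np.round(st["eef_rot"],3).tolist())
c=imaging.capture("top")["pixels"]; s=imaging.capture("scene"); 
A=cv2.resize(c[190:260,175:275],(600,420),interpolation=cv2.INTER_CUBIC)
B=s["pixels"]
K=np.array(s["intrinsics"]);R=np.array(s["rotation"])
p=R.T@(np.array([.4925,.235,.05])-s["origin"]);u=int(K[0,2]+K[0,0]*p[0]/-p[2]);v=int(K[1,2]+K[1,1]*-p[1]/-p[2]);print(u,v)
save("a.png",A); save("b.png",B[v-50:v+20,u-60:u+40],6)
E
```

```text
[0.49232435 0.23317047 0.08479805] [ 1.20752648 -0.47317801  0.41876407] [[0.991, -0.132, -0.003], [-0.132, -0.991, -0.001], [-0.002, 0.001, -1.0]]
348 204
```

View pics/b.png

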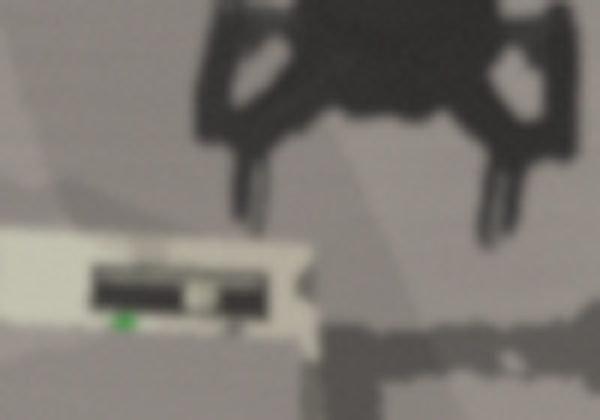

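View pics/a.png

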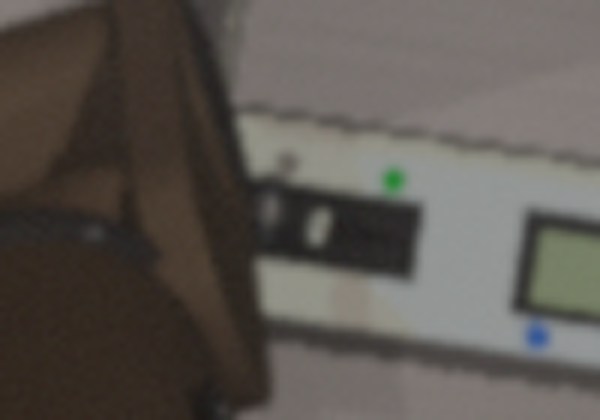

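```bash
python3 - <<'E'
from h import *
st=arm.get_state();R=np.array(st["eef_rot"]);T=np.array(st["tcp_pos"])
s=imaging.capture("scene");P=pts(s).reshape(-1,3);q=(P-T)@R
m=(np.abs(q[:,0])<.03)&(np.abs(q[:,1])<.075)&(P[:,2]>.054)&(P[:,2]<.11);q=q[m];Z=P[m,2]
for a in np.arange(.054,.11,.006):
    k=(Z>=a)&(Z<a+.006)
    for sg in(1,-1):
        t=q[k&(q[:,1]*sg>0)]
        if len(t):print(round(a,3),sg,len(t),"y",t[:,1].min().round(4),t[:,1].max().round(4),"x",t[:,0].min().round(4),t[:,0].max().round(4))
E
```

```text
0.054 1 23 y 0.0194 0.0723 x -0.0252 0.0278
0.084 1 2 y 0.0434 0.0482 x 0.0088 0.0095
0.084 -1 3 y -0.0487 -0.0446 x 0.0039 0.0077
0.09 1 5 y 0.0438 0.051 x 0.0063 0.0138
0.09 -1 3 y -0.0479 -0.0432 x 0.0092 0.011
0.096 1 15 y 0.0439 0.056 x -0.01 0.0111
0.096 -1 15 y -0.0569 -0.0427 x -0.0017 0.0137
0.102 1 11 y 0.0447 0.0542 x 0.0049 0.0155
0.102 -1 18 y -0.0559 -0.0426 x -0.0108 0.0133
0.108 1 3 y 0.045 0.0496 x 0.0045 0.0121
0.108 -1 3 y -0.0557 -0.0458 x 0.004 0.013
```

Emit:
servo_tool([
  [[0,0,0,0,0.001,-0.015,1],[0,0,0,0,0,-0.012,1],[0,0,0,0,0,-0.005,1],[0,0,0,0,0,-0.003,1],[0,0,0,0,0,0,1],[0,0,0,0,0,0,1]],
])

```text
t: 4.17
tcp_pos: [0.493, 0.2344, 0.0512]
eef_rot: [[0.991, -0.132, 0.001], [-0.132, -0.991, 0.0], [0.001, -0.0, -1.0]]
wrist_force: [-0.6, -0.3, 0.1]
finger_gap: 0.0855
grasp_force: 0.0
```

Emit:
servo_tool([
  [[0,0,0,0,0,-0.002,1],[0,0,0,0,0,-0.002,1],[0,0,0,0,0,-0.001,1],[0,0,0,0,0,0,1],[0,0,0,0,0,0,1]],
])

```text
t: 4.58
tcp_pos: [0.4927, 0.2343, 0.0453]
eef_rot: [[0.991, -0.132, -0.0], [-0.132, -0.991, -0.0], [-0.0, 0.0, -1.0]]
wrist_force: [-0.6, 0.5, -0.4]
finger_gap: 0.0852
grasp_force: 0.0
```

Emit:
servo_tool([
  [[0,0,0,-0.00027,-0.002,0,1],[0,0,0,-0.00027,-0.002,0,1],[0,0,0,-0.00027,-0.002,0,1],[0,0,0,-0.00027,-0.002,0,1],[0,0,0,-0.00027,-0.002,0,1],[0,0,0,-0.00027,-0.002,0,1],[0,0,0,-0.00027,-0.002,0,1],[0,0,0,-0.00027,-0.002,0,1]],
])

```text
t: 5.25
tcp_pos: [0.4905, 0.2182, 0.0454]
eef_rot: [[0.991, -0.132, 0.0], [-0.132, -0.991, 0.0], [0.0, -0.0, -1.0]]
wrist_force: [-0.2, 1.1, -0.2]
finger_gap: 0.0857
grasp_force: 0.8
```

Emit:
servo_tool([
  [[0,0,0,-0.00013,-0.001,0,1],[0,0,0,-0.00013,-0.001,0,1],[0,0,0,-0.00013,-0.001,0,1],[0,0,0,0,0,0,1]],
])

```text
t: 5.58
tcp_pos: [0.4901, 0.2152, 0.0454]
eef_rot: [[0.991, -0.132, -0.0], [-0.132, -0.991, -0.0], [0.0, 0.0, -1.0]]
wrist_force: [-0.2, -0.2, 0.5]
finger_gap: 0.085
grasp_force: 0.0
```

```bash
python3 - <<'E'
from h import *
s=imaging.capture("scene")["pixels"]; c=imaging.capture("top")["pixels"]
a=cv2.resize(s[154:224,288:388],(600,290)); b=cv2.resize(c[190:260,175:275],(600,300),interpolation=cv2.INTER_CUBIC)
save("d.png",np.vstack([cv2.resize(s[180:224,288:348],(600,290),interpolation=cv2.INTER_CUBIC),b]))
E
```

```text
(no output)
```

View pics/d.png

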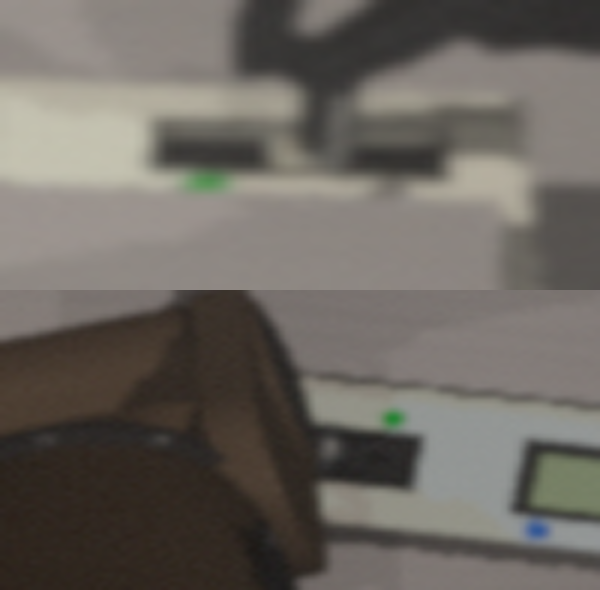

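Emit:
servo_tool([
  [[0,0,0,-0.00013,-0.001,0,1],[0,0,0,-0.00013,-0.001,0,1],[0,0,0,-0.00013,-0.001,0,1],[0,0,0,-0.00013,-0.001,0,1]],
])

```text
t: 6.02
tcp_pos: [0.4896, 0.2112, 0.0453]
eef_rot: [[0.991, -0.132, -0.0], [-0.132, -0.991, -0.0], [0.0, 0.0, -1.0]]
wrist_force: [-0.5, 1.2, -0.1]
finger_gap: 0.0851
grasp_force: 0.8
```

Emit:
servo_tool([
  [[0,0,0,-0.00013,-0.001,0,1],[0,0,0,-0.00013,-0.001,0,1]],
])

```text
t: 6.18
tcp_pos: [0.4893, 0.2092, 0.0453]
eef_rot: [[0.991, -0.132, -0.0], [-0.132, -0.991, -0.0], [-0.0, 0.0, -1.0]]
wrist_force: [0.3, 1.4, -0.4]
finger_gap: 0.0858
grasp_force: 0.8
```

Emit:
servo_tool([
  [[0,0,0,-0.00013,-0.001,0,1]],
])

```text
t: 6.27
tcp_pos: [0.4892, 0.2082, 0.0453]
eef_rot: [[0.991, -0.132, -0.0], [-0.132, -0.991, -0.0], [0.0, 0.0, -1.0]]
wrist_force: [0.6, 1.1, -0.2]
finger_gap: 0.0856
grasp_force: 0.8
```

Emit:
servo_tool([
  [[0,0,0,-0.00013,-0.001,0,1]],
])

```text
t: 6.35
tcp_pos: [0.489, 0.2072, 0.0453]
eef_rot: [[0.991, -0.132, -0.0], [-0.132, -0.991, -0.0], [-0.0, 0.0, -1.0]]
wrist_force: [0.4, 1.4, 0.2]
finger_gap: 0.0856
grasp_force: 0.8
```

Emit:
servo_tool([
  [[0,0,0,-0.00013,-0.001,0,1]],
])

```text
t: 6.43
tcp_pos: [0.4889, 0.2062, 0.0453]
eef_rot: [[0.991, -0.133, 0.0], [-0.133, -0.991, 0.0], [0.0, -0.0, -1.0]]
wrist_force: [-0.1, 9.2, -1.1]
finger_gap: 0.0853
grasp_force: 4.9
```

Emit:
servo_tool([
  [[0,0,0,-0.00013,-0.001,0,1]],
])

```text
t: 6.52
tcp_pos: [0.489, 0.206, 0.0454]
eef_rot: [[0.991, -0.133, 0.001], [-0.133, -0.991, 0.001], [0.001, -0.001, -1.0]]
wrist_force: [-1.6, 19.1, -0.8]
finger_gap: 0.0852
grasp_force: 9.4
```

Emit:
servo_tool([
  [[0,0,0,0.0004,0.003,0,1],[0,0,0,0.0002,0.002,0,1],[0,0,0,0,0,0.015,1],[0,0,0,0,0,0.035,1],[0,0,0,0,0,0.04,1],[0,0,0,0,0,0.04,1],[0,0,1.5,0,-0.038,0,1],[0,0,1.5,0,-0.038,0,1],[0,0,1.5,0,-0.038,0,1],[0,0,1.5,0,-0.038,0,1],[0,0,1.5,0,-0.038,0,1],[0,0,1.5,0,-0.038,0,1],[0,0,1.5,0,-0.038,0,1],[0,0,1.5,0,-0.038,0,1],[0,0,1.5,0,-0.038,0,1],[0,0,1.5,0,-0.038,0,1],[0,0,1.5,0,-0.038,0,1],[0,0,1.5,0,-0.038,0,1],[0,0,1.5,0,-0.038,0,1],[0,0,1.5,0,-0.038,0,1]],
])

```text
t: 8.18
tcp_pos: [0.4888, -0.3238, 0.1753]
eef_rot: [[0.973, 0.233, -0.0], [0.233, -0.973, -0.0], [-0.0, 0.0, -1.0]]
wrist_force: [-0.2, 0.6, 0.2]
finger_gap: 0.0852
grasp_force: 0.0
```

```bash
python3 - <<'E'
from h import *
st=arm.get_state();print(st["tcp_pos"],np.round(st["eef_rot"],3).tolist(),st["wrist_force"],st["t"])
c=imaging.capture("top"); save("e.png",c["pixels"][200:265,195:325],6)
s=imaging.capture("scene");P=pts(s)
d=nets.cut_out("scene","box_green")[0];q=P[d["pixels"]];t=q[q[:,2]>.03]
print(d["conf"],cv2.minAreaRect((t[:,:2]*1000).astype(np.float32)))
E
```

```text
[ 0.48879432 -0.3237574   0.17533615] [[0.973, 0.233, -0.0], [0.233, -0.973, -0.0], [-0.0, 0.0, -1.0]] [-0.19052851  0.63910871  0.19875682] 8.1833
0.65 ((488.65533447265625, -357.8465270996094), (161.3988037109375, 44.01343536376953), 13.583331108093262)
```

View pics/e.png

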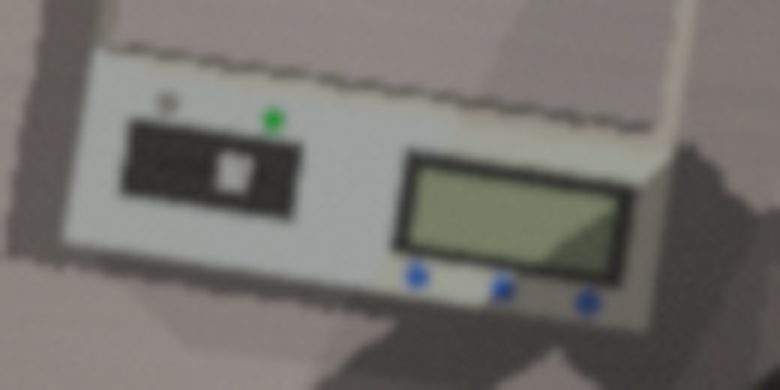

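Emit:
servo_tool([
  [[0,0,0,0,-0.034,0,1],[0,0,0,0,0,-0.035,1],[0,0,0,0,0,-0.04,1],[0,0,0,0,0,-0.04,1],[0,0,0,0,0,-0.03,1],[0,0,0,0,0,-0.009,1],[0,0,0,0,0,0,1],[0,0,0,0,0,0,-0.2],[0,0,0,0,0,0,-0.2],[0,0,0,0,0,0,-0.2],[0,0,0,0,0,0,-0.2],[0,0,0,0,0,0,-0.2],[0,0,0,0,0,0,-0.2],[0,0,0,0,0,0,-0.2],[0,0,0,0,0,0,-0.2]],
], force=25)

```text
t: 9.58
tcp_pos: [0.4901, -0.3562, 0.0233]
eef_rot: [[0.973, 0.232, 0.002], [0.232, -0.973, -0.002], [0.002, 0.002, -1.0]]
wrist_force: [0.1, 2.0, 8.8]
finger_gap: 0.0435
grasp_force: 25.7
```

Emit:
servo_tool([
  [[0,0,0,0,0,0.01,-0.2],[0,0,0,0,0,0.03,-0.2],[0,0,0,0,0,0.04,-0.2],[0,0,0,0,0,0.04,-0.2],[0,0,0,0,0,0.03,-0.2],[0,0,0,0,0,0,-0.2],[0,0,0,0,0,0,-0.2]],
])

```text
t: 10.17
tcp_pos: [0.4897, -0.356, 0.1741]
eef_rot: [[0.973, 0.232, 0.003], [0.232, -0.973, -0.003], [0.002, 0.004, -1.0]]
wrist_force: [-0.7, 1.1, -1.8]
finger_gap: 0.0434
grasp_force: 26.5
```

```bash
python3 - <<'E'
from h import *
st=arm.get_state();R=np.array(st["eef_rot"]);T=np.array(st["tcp_pos"]);print(T,st["finger_gap"],st["grasp_force"])
s=imaging.capture("scene");P=pts(s);save("f.png",s["pixels"][100:270,40:280],3)
for d in nets.cut_out("scene","box_green")[:1]:
    q=P[d["pixels"]];q=q[~np.isnan(q[:,0])];print(d["conf"],d["bbox"],np.percentile(q,[5,50,95],axis=0).round(3).tolist())
    t=q[q[:,2]>np.percentile(q[:,2],60)-.01];print(cv2.minAreaRect((t[:,:2]*1000).astype(np.float32)))
E
```

```text
[ 0.48967468 -0.35596042  0.17408892] 0.043352148095914304 26.48422658443451
0.66 [81.2, 147.6, 105.0, 191.3] [[0.436, -0.379, 0.16], [0.527, -0.35, 0.185], [0.566, -0.322, 0.187]]
((491.9381103515625, -355.4604187011719), (155.5094757080078, 44.46977996826172), 13.844169616699219)
```

View pics/f.png

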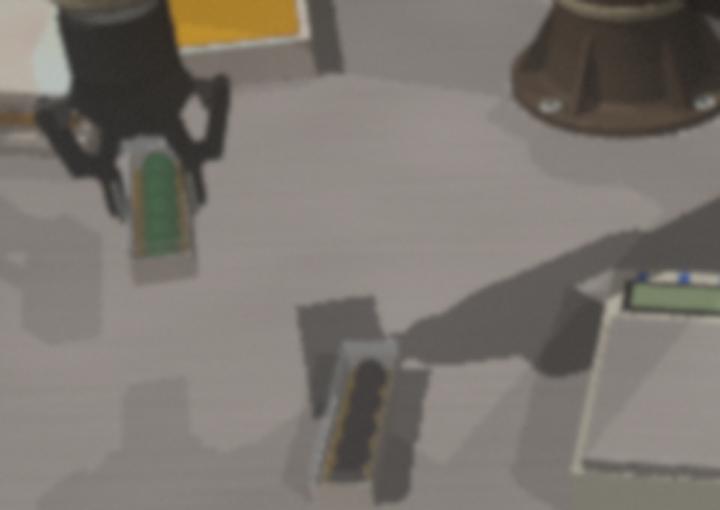

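Emit:
servo_tool([
  [[0,0,-1.4,0.0073,0.029,0,-0.2],[0,0,-1.4,0.0073,0.029,0,-0.2],[0,0,-1.4,0.0073,0.029,0,-0.2],[0,0,-1.4,0.0073,0.029,0,-0.2],[0,0,-1.4,0.0073,0.029,0,-0.2],[0,0,-1.4,0.0073,0.029,0,-0.2],[0,0,-1.4,0.0073,0.029,0,-0.2],[0,0,-1.4,0.0073,0.029,0,-0.2],[0,0,-1.4,0.0073,0.029,0,-0.2],[0,0,-1.4,0.0073,0.029,0,-0.2],[0,0,-1.4,0.0073,0.029,0,-0.2],[0,0,-1.4,0.0073,0.029,0,-0.2],[0,0,-1.4,0.0073,0.029,0,-0.2],[0,0,-1.4,0.0073,0.029,0,-0.2],[0,0,-1.4,0.0073,0.029,0,-0.2],[0,0,0,0,0,-0.03,-0.2],[0,0,0,0,0,-0.03,-0.2],[0,0,0,0,0,-0.01,-0.2],[0,0,0,0,0,0,-0.2],[0,0,0,0,0,0,-0.2]],
])

```text
t: 11.93
tcp_pos: [0.5988, 0.079, 0.101]
eef_rot: [[0.991, -0.133, -0.002], [-0.133, -0.991, -0.0], [-0.002, 0.0, -1.0]]
wrist_force: [0.7, -0.2, -0.6]
finger_gap: 0.0432
grasp_force: 26.3
```

```bash
python3 - <<'E'
from h import *
st=arm.get_state();print(st["tcp_pos"],st["wrist_force"],np.round(st["eef_rot"],3).tolist(),st["grasp_force"])
s=imaging.capture("scene");P=pts(s)
for d in nets.cut_out("scene","box_green")[:1]:
    q=P[d["pixels"]];q=q[~np.isnan(q[:,0])]
    print(d["conf"],np.percentile(q[:,2],[5,25,50,75,95]).round(4))
    t=q[q[:,2]>np.percentile(q[:,2],60)-.01];print(cv2.minAreaRect((t[:,:2]*1000).astype(np.float32)))
    A=np.c_[t[:,:2]-t[:,:2].mean(0),np.ones(len(t))];print("slope",np.linalg.lstsq(A,t[:,2],rcond=None)[0].round(3))
E
```

```text
[0.59878168 0.07900559 0.10095565] [ 0.71432002 -0.22587271 -0.64116055] [[0.991, -0.133, -0.002], [-0.133, -0.991, -0.0], [-0.002, 0.0, -1.0]] 26.347030699253082
0.87 [0.0848 0.1103 0.1126 0.1137 0.1153]
((608.8194580078125, 77.2435073852539), (44.02934646606445, 134.30540466308594), 83.64442443847656)
slope [-0.025 -0.038  0.113]
```

Emit:
servo_tool([
  [[0,0,0,0,0,-0.006,-0.2],[0,0,0,0,0,-0.004,-0.2],[0,0,0,0,0,-0.001,-0.2],[0,0,0,0,0,-0.001,-0.2],[0,0,0,0,0,0,-0.2]],
])

```text
t: 12.45
tcp_pos: [0.5989, 0.0793, 0.0893]
eef_rot: [[0.991, -0.132, -0.0], [-0.132, -0.991, -0.0], [-0.0, 0.0, -1.0]]
wrist_force: [-0.1, -1.4, -1.0]
finger_gap: 0.0434
grasp_force: 26.4
```

Emit:
servo_tool([
  [[0,0,0,0,0,-0.001,-0.2],[0,0,0,0,0,0,-0.2]],
])

```text
t: 12.62
tcp_pos: [0.5989, 0.0793, 0.0883]
eef_rot: [[0.991, -0.132, -0.0], [-0.132, -0.991, -0.0], [-0.0, 0.0, -1.0]]
wrist_force: [-0.5, 0.2, -1.2]
finger_gap: 0.043
grasp_force: 26.4
```

Emit:
servo_tool([
  [[0,0,0,0,0,-0.001,-0.2],[0,0,0,0,0,0,-0.2]],
])

```text
t: 12.78
tcp_pos: [0.599, 0.0793, 0.0874]
eef_rot: [[0.991, -0.132, 0.0], [-0.132, -0.991, -0.0], [0.0, 0.0, -1.0]]
wrist_force: [-0.2, -0.6, 0.2]
finger_gap: 0.0435
grasp_force: 26.5
```

Emit:
servo_tool([
  [[0,0,0,0,0,-0.001,-0.2],[0,0,0,0,0,0,-0.2]],
])

```text
t: 12.95
tcp_pos: [0.599, 0.0793, 0.0873]
eef_rot: [[0.991, -0.132, 0.001], [-0.132, -0.991, -0.0], [0.001, 0.0, -1.0]]
wrist_force: [-3.8, 0.3, 9.3]
finger_gap: 0.0436
grasp_force: 27.7
```

Emit:
servo_tool([
  [[0,0,0,0,0,0,0.1],[0,0,0,0,0,0,0.4],[0,0,0,0,0,0,0.8],[0,0,0,0,0,0,0.8],[0,0,0,0,0,0,0.8],[0,0,0,0,0,0,0.8],[0,0,0,0,0,0.015,0.8],[0,0,0,0,0,0.03,0.8],[0,0,0,0,0,0.04,0.8],[0,0,0,0,0,0.04,0.8],[0,0,0,0,0,0.02,0.8],[0,0,0,0,0,0,0.8],[0,0,0,0,0,0,0.8]],
])

```text
t: 14.03
tcp_pos: [0.599, 0.0793, 0.2322]
eef_rot: [[0.991, -0.132, 0.002], [-0.132, -0.991, -0.0], [0.002, -0.0, -1.0]]
wrist_force: [0.9, -0.2, -0.5]
finger_gap: 0.0768
grasp_force: 0.0
```

```bash
python3 - <<'E'
from h import *
st=arm.get_state();print(st["tcp_pos"],st["wrist_force"],st["finger_gap"])
s=imaging.capture("scene");P=pts(s);save("g.png",s["pixels"][130:300,190:390],3)
for d in nets.cut_out("scene","box_green")[:1]:
    q=P[d["pixels"]];q=q[~np.isnan(q[:,0])]
    t=q[q[:,2]>.09];print(d["conf"],np.median(t[:,2]),cv2.minAreaRect((t[:,:2]*1000).astype(np.float32)))
E
```

```text
[0.59899864 0.07931271 0.23222798] [ 0.90191287 -0.24529254 -0.48079387] 0.07680314321840051
0.98 0.0993443682293284 ((598.1990966796875, 79.99647521972656), (43.763221740722656, 159.7595672607422), 82.80007934570312)
```

View pics/g.png

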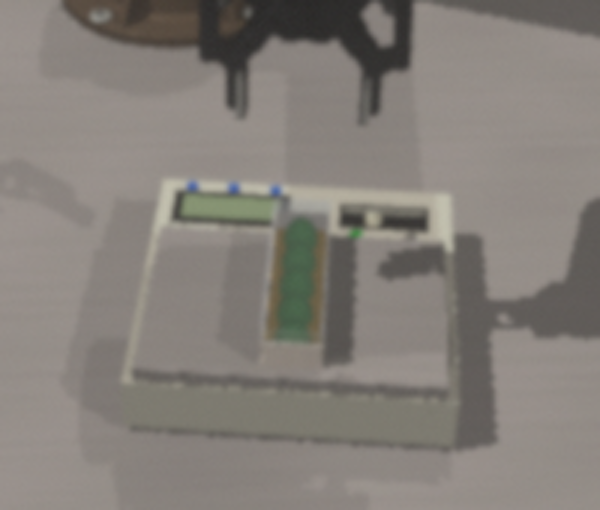

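The box lies flat and central on the pan, the slide is at the green-dot end (around (372,218) in the crop) and the gripper is clear.

```bash
python3 -c "
from station import arm
print(arm.job_done())"
```

```text
the job is handed in; nothing more can be done
None
```

The job is handed in: the scale was switched on with its pan empty, and the green box was then set down and let go, lying flat within about 3 mm of the pan's centre; the arm did not go near the dark box or the tray, and no verdict came back at hand-in.

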